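# Free the inspection stage and set the next board on it

## Task

The inspection stage is still occupied by a finned heat sink. First lift the heat sink off and lay it flat, base down, in the grey tray joined to the station; then gently set the circuit board with the blue block, the right way up, on the middle of the round black stage and let go. Leave the board with the yellow block where it is.

Things in the scene. Friction and masses are not known exactly. Their poses are not given: they have to be found in the camera images.
- stage (a point): Top centre of the round black stage, a disc 120 mm wide, 27 mm above the bench, 3 mm proud of its fixed white base (180 x 180 mm). z up. Its +y points to the open grey tray joined to the base: tray centre 180 mm along +y from this point (x = 0), outside 180 mm along x by 170 mm along y, walls 5 mm thick with tops 25 mm above the bench, floor 5 mm above the bench (22 mm below this point).
- heat_sink: Silver aluminium heat sink with upright fins, 64 mm along x, 44 mm along y, 30 mm high, about 0.11 kg; starts flat on the black stage. Origin: centre of its underside, z up. Its long outer fins (+y and -y faces, 44 mm apart) are flat, full-height and rigid: grip there.
- board_blue: Green board, 80 mm along x, 55 along y, 6 thick, flat on the bench, with a rigid BLUE block at its centre: 40 mm along x, 32 along y, top 34 mm above the underside. 0.16 kg. White connector near the +x edge, black capacitors near the -x edge, up to 18 mm high: grip the block by its +y and -y faces. Origin: centre of the underside, z up.
- board_yellow: The other board, same sizes, but its block is YELLOW; flat on the bench on the -y side of the station like the blue one (they may swap places). To be left alone. Origin: centre of the underside, z up. A flat multimeter, a lidded jar (60 mm high) and a screwdriver also lie about, clear of the listed things.
Things that resemble listed ones, but are neither listed nor needed, are in the scene too. What is shaped like the board_blue but purple is not meant.

How it is judged:
By the outcome, as a careful person would: the job done as asked, in the order asked, and still so for the second after the job is handed in, with the robot touching nothing.
It also fails if it takes over 53 s, if anything falls off the work surface, if the arm or the gripper's body presses on something with over 40 N, if the wrist force passes 120 N, or if a joint passes its speed limit or range.

## Robot

A 6-joint arm with a two-finger parallel gripper is mounted at the origin on the work surface. World frame = base frame: x ahead of the robot, y to its left, z up, the work surface at z = 0. Lengths are in m, angles in rad, forces in N, time in s.
With the tool pointing down it reaches from about 0.375 to 0.75 m from the base axis. Payload 9 kg.
Tool frame: the origin (TCP) lies at the very end of the fingers, on their centre line; the grasp point (between the pads) lies arm.tcp_to_grasp behind it (arm.tcp_to_grasp is the distance from the TCP to the grasp point, in m); z points along the fingers, y is the line along which they close (so a half turn about z gives the same grasp; the last joint's range is limited). The gripper opens to 85 mm and grips with 20 to 120 N. Pads are 22 mm wide; open, the fingers measure 114 mm over their backs; the gripper's body (76 mm by 85 mm) begins 54 mm behind the grasp point. The pads swing forward as they close: fully open they stand 13 mm farther back than shut.
Start: joints at [1.095, 0.104, 0.097, 1.564, 0, 1.353], TCP at [0.153, 0.58, 0.231] pointing down, gripper open.
Joint ranges: [-2.99, 2.99], [-0.84, 1.86], [-1.1, 1.16], [-1.84, 2.11], [-1.51, 1.56], [-3.14, 3.14]. Speed limits (rad/s): [2.22, 2.22, 2.57, 3.14, 3.14, 3.14].

## Interface

Orientations are given as a unit quaternion [x, y, z, w].
In Python, from bench import monitor, imaging, arm, spotter gives the robot as it stands.
- The arm moves only by the tool play_rows, never from a script. Its argument "steps" is a list of rows, each a list of 3 entries, a list of its own where there are three numbers: the shift along the world's x, y, z scaled (see below), then the turn about the world's z scaled (see below), then the gripper command: -1 is fully open, 1 is shut, values between are in proportion. In form: [[[dx, dy, dz], yaw, grip], ...]. A call has 1 to 12 rows; each row shifts and turns the commanded pose from where the row before left it; what a row does not reach is not made up. The controller multiplies each number of a shift by 0.05 m and each number of a turn by 4 degrees. A row lasts 1/8 s, in which the tool goes at most 62.5 mm and 10.7 degrees, less where a joint would pass 70% of its speed; a pose out of reach is approached as far as the arm can. A call with a number of a shift or a turn outside -1 to 1 is refused whole. A call with a gripper value outside its range is refused whole. The fingers move at their own pace and stop on an object; "squeeze" is the grip in N (left out, the last holds). Time passes only in rows, so rows that do not move let the fingers close. It gives the time, the measured TCP pose, the force, the opening and the grip force at its end, in the units of the state.
- monitor.sense(): the state, without advancing time (a new reading comes with each control period).
- imaging.get_image(name): name is "scene" or "top"; returns a dict with "frame" (420x560x3 uint8, blue, green, red), "K" (3x3 intrinsics, pixels), "R" (3x3) and "t" (3): a world point X has camera coordinates R X + t. Camera axes: x right, y down, z forward; pixel columns grow to the right and rows downward; lengths in m; the calibration is good to about 2 mm. A picture is of the moment at which its call begins. There is no depth.
- arm.finish_job(): hands the job in; it is judged then, once.
Trained networks look in a picture, given as the dict that the camera call returned (one of the last four; its "shot" number tells which), for a name from the list of things; names that differ only in an ending like _2 or _b are one class to them, and where a whole thing is asked for, a point or a joint stands for the part that bears it (a point fixed in the world has none). Each returns a list of dicts, best first, with "conf" (0 to 1); they miss things now and then, are a little off and sometimes report something else, mostly with a low value. They report only what shows in the picture. A call takes as long as a camera call. They do not tell look-alikes from the thing itself.
- spotter.trace(thing, picture): "pixels" (420x560 bool, what is visible of it) and "bbox" ([centre column, centre row, width, height] in pixels, round what is visible of it).
The state is a dict: "time": time; "joint_positions": joint angles; "joint_vel": joint speeds; "effort": joint torques, N m; "eef_pos": TCP position; "orientation": TCP orientation; "ft_force": force on the tool from outside, world axes, zero at the start; "wrist_torque": the same for the moment, N m; "opening": finger opening in m; "gripper_force": force on a finger pad.
Only numpy, scipy, OpenCV 4.12 (cv2) and the standard library are available. Lean on these libraries where they do the work, as an engineer would, in place of code of your own. Each camera call takes 0.05 s, during which the arm holds its last target. There are 200 camera calls.

## Working session

There is one attempt and no reset: what is moved stays moved. The work goes in short steps, Python scripts to look and compute and a tool call to move; the robot and the scene stay as the last step left them, time stands still between calls to the robot, and variables do not carry over. Pictures are saved under pics/ and viewed, at most 10 in all, crops included, and the job is handed in when it is done.

Besides the shell and the picture viewer there is one more tool, called after ">>>" as name([rows], argument=value, ...), one row to a line, values as JSON. play_rows: Moves the arm, as the interface text tells. Shifts and turns lie within -1 to 1; 1 stands for 0.05 m of shift or 4 degrees of turn. Its arguments: {"type":"object","properties":{"steps":{"type":"array","items":{"type":"array"}},"squeeze":{"type":"number"}},"required":["steps"]}

```bash
mkdir -p pics; cat > h.py <<'E'
import numpy as np, cv2
from bench import monitor, imaging, arm, spotter
def ray(im,u,v,z):
    d=im["R"].T@np.linalg.inv(im["K"])@np.array([u,v,1.]); c=-im["R"].T@im["t"]
    return c+d*(z-c[2])/d[2]
def proj(im,P):
    p=(np.asarray(P)@im["R"].T+im["t"])@im["K"].T
    return p[:,:2]/p[:,2:]
E
python3 - <<'E'
from h import *
s=monitor.sense(); print(s["time"],s["eef_pos"],s["orientation"],s["opening"],arm.tcp_to_grasp)
ims={n:imaging.get_image(n) for n in("scene","top")}
for n,im in ims.items():
    cv2.imwrite(f"pics/{n}0.png",im["frame"]); print(n,-im["R"].T@im["t"])
    for t in("heat_sink","board_blue","board_yellow"):
        for r in spotter.trace(t,im)[:4]:
            m=r["pixels"]; c=m.nonzero(); u,v=c[1].mean(),c[0].mean()
            print(n,t,round(r["conf"],2),np.round(r["bbox"]),np.round(ray(im,u,v,.03),3),im["frame"][m].mean(0).round())
E
```

```text
0.0 [0.15282181 0.57987241 0.23051562] [ 1.28541159e-01  9.91703950e-01 -6.27997708e-04 -2.29147653e-04] 0.08509148234357716 0.0187
scene [ 1.03392057 -0.35905664  0.57103427]
scene heat_sink 0.62 [378. 194.  38.  39.] [0.52  0.118 0.03 ] [75. 78. 77.]
scene board_blue 0.98 [313. 254.  48.  39.] [ 0.612 -0.09   0.03 ] [73. 36. 60.]
scene board_blue 0.88 [170. 321.  53.  38.] [ 0.648 -0.357  0.03 ] [77. 38. 64.]
scene board_blue 0.63 [248. 284.  47.  43.] [ 0.625 -0.219  0.03 ] [78. 63. 43.]
scene board_yellow 0.69 [210. 220.  48.  41.] [ 0.45 -0.23  0.03] [38. 82. 83.]
top [ 0.46606725 -0.13463204  0.83996662]
top heat_sink 0.66 [144. 222.  36.  46.] [0.533 0.11  0.03 ] [65. 63. 60.]
top board_blue 0.71 [338. 184.  52.  56.] [ 0.6   -0.208  0.03 ] [63. 53. 32.]
top board_blue 0.65 [260. 189.  40.  51.] [ 0.589 -0.08   0.03 ] [75. 38. 59.]
top board_blue 0.62 [419. 170.  52.  44.] [ 0.626 -0.348  0.03 ] [70. 33. 54.]
top board_yellow 0.83 [342. 288.  58.  53.] [ 0.427 -0.221  0.03 ] [40. 74. 62.]
```

View pics/top0.png

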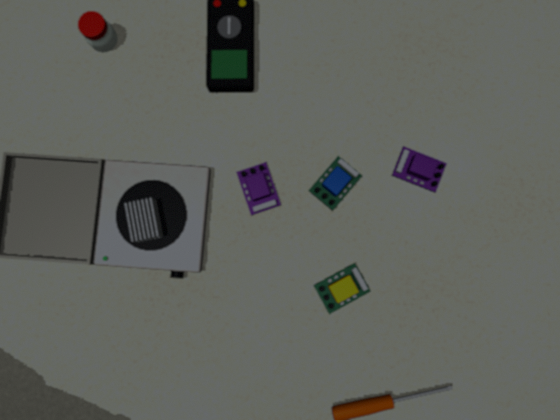

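View pics/scene0.png

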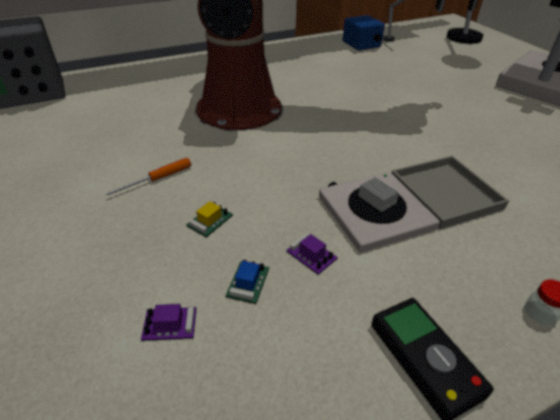

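The top view (+y left, +x up) shows the sink at about (143,219) on the disc at (151,215), with the tray to its left. The blue board is at (336,183) and the yellow at (342,288). The two purple ones are decoys. Next I'll measure finely.

```bash
cat > m.py <<'E'
from h import *
def rect(im,mask,z):
    c=max(cv2.findContours(mask.astype(np.uint8),0,cv2.CHAIN_APPROX_NONE)[0],key=cv2.contourArea)[:,0]
    P=np.array([ray(im,u,v,z)[:2] for u,v in c.astype(float)],np.float32)*1000
    (x,y),(w,h),a=cv2.minAreaRect(P); 
    if w<h: w,h,a=h,w,a-90
    return np.round([x,y,w,h,(a+90)%180-90],1)   # mm, long-axis angle
def blue(im,z=.034):
    h=cv2.cvtColor(im["frame"],cv2.COLOR_BGR2HSV)
    return (abs(h[...,0].astype(int)-108)<10)&(h[...,1]>130)&(h[...,2]>50)
E
python3 - <<'E'
from m import *
im=imaging.get_image("top"); f=im["frame"]
b=blue(im); b[:, :300]=0; b[:,380:]=0; print("blue",rect(im,b,.034))
print("board outline",[rect(im,r["pixels"],.003) for r in spotter.trace("board_blue",im)[:4]])
r=spotter.trace("heat_sink",im)[0]; print("sink",rect(im,r["pixels"],.057))
g=cv2.cvtColor(f,cv2.COLOR_BGR2GRAY)
# disc
d=(g<40); d[:,:105]=0; d[:,195:]=0; d[:170]=0; d[262:]=0
c=max(cv2.findContours(d.astype(np.uint8),0,1)[0],key=cv2.contourArea)
P=np.array([ray(im,u,v,.027)[:2] for u,v in cv2.convexHull(c)[:,0].astype(float)],np.float32)*1000
print("disc",cv2.fitEllipse(P))
w=(g>95).astype(np.uint8); w[:,:85]=0; w[:,220:]=0; w[:150]=0;w[280:]=0
cc=max(cv2.findContours(w,0,1)[0],key=cv2.contourArea); print(g[180,110],g[140,160],cv2.boundingRect(cc))
ww=np.zeros_like(w); cv2.drawContours(ww,[cc],-1,1,-1); print("base",rect(im,ww,.024))
e=np.clip(f.astype(float)*1.6,0,255).astype(np.uint8)
A=cv2.resize(e[145:280,0:220],None,fx=3.6,fy=3.6,interpolation=2); 
cv2.imwrite("pics/c1.png",A[:600])
E
```

```text
blue [ 604.4 -210.4   41.1   32.8  -40.1]
board outline [array([ 631.1, -355.6,   81. ,   57.4,   68.5]), array([593.3, -78.5,  81. ,  55.6,  20.9]), array([ 604.6, -211.2,   81. ,   54.5,  -39.5])]
sink [530.4 102.2  67.2  52.4  12.4]
disc ((542.325439453125, 99.52050018310547), (116.21620178222656, 116.95267486572266), 155.86631774902344)
103 102 (95, 161, 112, 110)
base [541.6  99.9 174.4 174.3  -3.2]
```

View pics/c1.png

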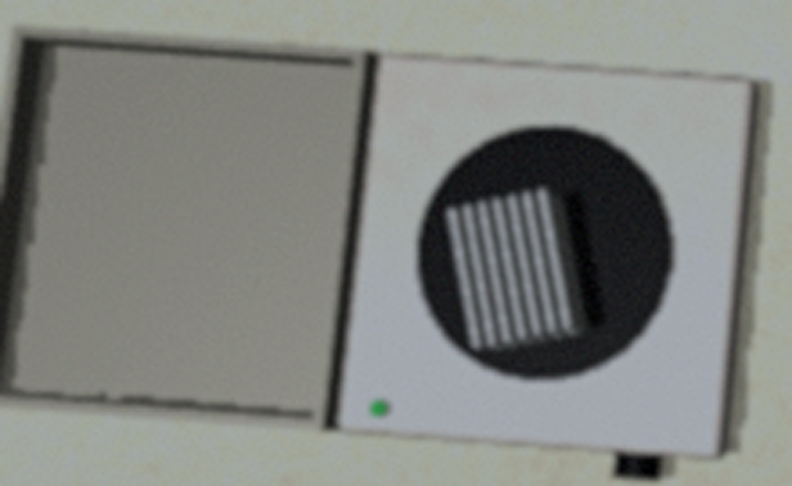

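The crop shows the sink's top face centred near (511,269), which is full-image (141.8,219.6). Its fins are yawed about +11.5°. The tray is empty and the station is yawed about -3 to -4°.

```bash
python3 - <<'E'
from m import *
im=imaging.get_image("top")
q=[ray(im,u/3.6+0-.36,v/3.6+145-.36,.057)[:2]*1000 for u,v in((447,207),(545,187),(577,332),(473,348))]
print(np.round(q),np.mean(q,0)); 
print([np.round(ray(im,u/3.6-.36,v/3.6+145-.36,.024)[:2]*1000) for u,v in((378,54),(752,80),(722,456),(335,428))])
print([np.round(ray(im,u/3.6-.36,v/3.6+145-.36,.025)[:2]*1000) for u,v in((17,30),(375,52),(335,428),(0,405))])
# scene cross-check: project a candidate sink box
m=imaging.get_image("scene"); r=spotter.trace("heat_sink",m)[0]
c=np.mean(q,0)/1000; a=np.radians(11.5); R=np.array([[np.cos(a),-np.sin(a)],[np.sin(a),np.cos(a)]])
P=[[*(c+R@[x,y]),z] for x in(-.032,.032) for y in(-.022,.022) for z in(.027,.057)]
p=proj(m,P); print(r["bbox"],(p.min(0)+p.max(0))/2,np.ptp(p,axis=0))
E
```

```text
[[559. 136.]
 [569.  92.]
 [504.  75.]
 [496. 121.]] [531.68587199 105.81754595]
[array([635., 184.]), array([625.,   6.]), array([449.,  14.]), array([459., 194.])]
[array([644., 358.]), array([636., 185.]), array([459., 194.]), array([466., 352.])]
[377.7, 197.3, 34.8, 34.7] [378.47235147 193.96905574] [40.49394828 35.29998568]
```

>>> play_rows([
  [[1,-1,0],1,-1],
  [[1,-1,0],1,-1],
  [[1,-1,0],1,-1],
  [[1,-1,0],1,-1],
  [[1,-1,0],1,-1],
  [[1,-1,0],1,-1],
  [[1,-1,0],0.5,-1],
  [[0.6,-1,0],0,-1],
  [[0,-1,0],0,-1],
  [[0,-0.5,0],0,-1],
  [[0,0,0],0,-1],
])

```text
time: 2.08
eef_pos: [0.4926, 0.1444, 0.2315]
orientation: [-0.096, 0.995, -0.0, 0.0]
ft_force: [0.3, 0.6, 0.2]
opening: 0.0855
gripper_force: 0.0
```

>>> play_rows([
  [[0.4,-0.4,-0.5],0.1,-1],
  [[0.38,-0.37,-0.5],0,-1],
  [[0,0,-0.5],0,-1],
  [[0,0,-0.5],0,-1],
  [[0,0,0],0,-1],
])

```text
time: 2.7
eef_pos: [0.5299, 0.1083, 0.1295]
orientation: [-0.102, 0.995, 0.0, -0.002]
ft_force: [-1.0, 1.0, -0.2]
opening: 0.0853
gripper_force: 0.0
```

>>> play_rows([
  [[0.04,-0.05,-0.6],0,-1],
  [[0,0,-0.6],0,-1],
  [[0,0,-0.4],0,-1],
  [[0,0,-0.3],0,-1],
  [[0,0,-0.06],0,-1],
  [[0,0,0],0,-1],
  [[0,0,0],0,-1],
])

```text
time: 3.58
eef_pos: [0.534, 0.1048, 0.0343]
orientation: [-0.101, 0.995, -0.0, 0.001]
ft_force: [0.1, 0.5, -0.0]
opening: 0.0849
gripper_force: 0.0
```

```bash
python3 - <<'E'
from m import *
im=imaging.get_image("scene"); f=im["frame"][130:260,300:520]
cv2.imwrite("pics/g1.png",cv2.resize(np.clip(f*1.3,0,255).astype(np.uint8),None,fx=3.5,fy=3.5,interpolation=2)); print(monitor.sense()["eef_pos"])
E
```

```text
[0.53393898 0.10480411 0.03418404]
```

View pics/g1.png

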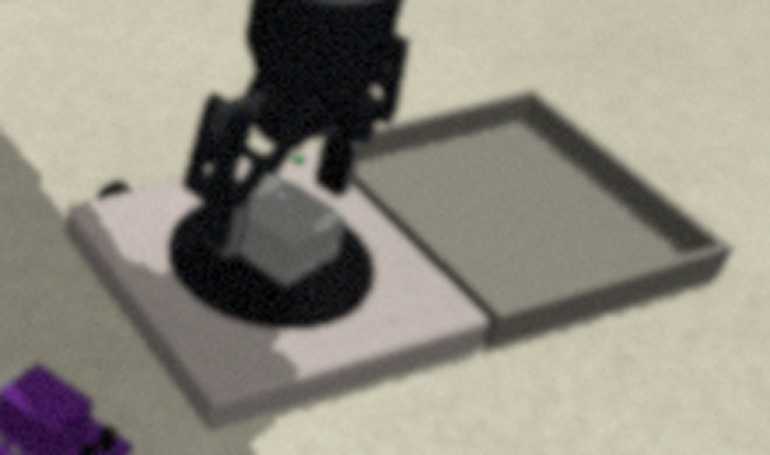

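The fingers straddle the sink, which shows at about (290,235) in the crop. Now I close.

>>> play_rows([
  [[0,0,0],0,1],
  [[0,0,0],0,1],
  [[0,0,0],0,1],
  [[0,0,0],0,1],
  [[0,0,0],0,1],
  [[0,0,0],0,1],
  [[0,0,0],0,1],
], squeeze=45)

```text
time: 4.5
eef_pos: [0.5337, 0.1048, 0.0338]
orientation: [-0.101, 0.995, -0.0, 0.0]
ft_force: [0.2, -0.0, 5.8]
opening: 0.0431
gripper_force: 46.8
```

>>> play_rows([
  [[0,0,0.2],0,1],
  [[0,0,0.4],0,1],
  [[0,0,0.6],0,1],
  [[0,0,0.4],0,1],
  [[0,0,0],0,1],
])

```text
time: 5.12
eef_pos: [0.5344, 0.1048, 0.1149]
orientation: [-0.101, 0.995, -0.0, 0.001]
ft_force: [0.3, -0.5, -2.0]
opening: 0.0431
gripper_force: 46.2
```

>>> play_rows([
  [[0.1,0.6,0],-0.6,1],
  [[0.1,0.7,0],-0.7,1],
  [[0.1,0.7,0],-0.7,1],
  [[0.1,0.7,0],-0.7,1],
  [[0,0.5,0],-0.7,1],
  [[0,0.28,0],-0.3,1],
  [[0,0,0],0,1],
  [[0,0,0],0,1],
])

```text
time: 6.12
eef_pos: [0.553, 0.2782, 0.1125]
orientation: [0.028, 1.0, -0.0, -0.001]
ft_force: [0.7, -0.1, -1.3]
opening: 0.0435
gripper_force: 46.2
```

```bash
python3 - <<'E'
from m import *
im=imaging.get_image("scene"); f=im["frame"][90:240,320:540]
cv2.imwrite("pics/g2.png",cv2.resize(np.clip(f*1.3,0,255).astype(np.uint8),None,fx=3.5,fy=3.5,interpolation=2)); print(monitor.sense()["eef_pos"])
E
```

```text
[0.55313764 0.27810887 0.1127393 ]
```

View pics/g2.png

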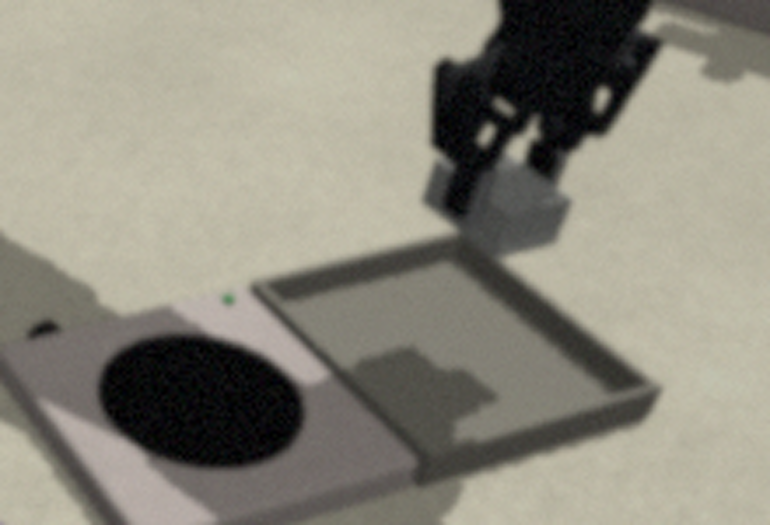

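The sink is held level above the tray and the stage is clear. I'll lower it 100 mm.

>>> play_rows([
  [[0,0,-0.5],0,1],
  [[0,0,-0.5],0,1],
  [[0,0,-0.4],0,1],
  [[0,0,-0.3],0,1],
  [[0,0,-0.1],0,1],
  [[0,0,-0.06],0,1],
  [[0,0,0],0,1],
  [[0,0,0],0,1],
])

```text
time: 7.18
eef_pos: [0.5538, 0.279, 0.021]
orientation: [0.028, 1.0, 0.0, 0.0]
ft_force: [0.1, -0.5, -1.7]
opening: 0.043
gripper_force: 46.2
```

>>> play_rows([
  [[0,0,-0.06],0,1],
  [[0,0,-0.06],0,1],
  [[0,0,-0.04],0,1],
  [[0,0,0],0,1],
  [[0,0,0],0,1],
])

```text
time: 7.8
eef_pos: [0.5533, 0.2788, 0.0123]
orientation: [0.028, 1.0, 0.0, 0.0]
ft_force: [-0.6, 0.8, -1.0]
opening: 0.0429
gripper_force: 46.3
```

>>> play_rows([
  [[0,0,-0.02],0,1],
  [[0,0,0],0,1],
  [[0,0,0],0,0],
  [[0,0,0],0,-0.6],
  [[0,0,0],0,-1],
  [[0,0,0],0,-1],
  [[0,0,0.2],0,-1],
  [[0,0,0.8],0,-1],
  [[0,0,1],0,-1],
  [[0,0,1],0,-1],
])

```text
time: 9.05
eef_pos: [0.5532, 0.2788, 0.1636]
orientation: [0.028, 1.0, 0.0, 0.0]
ft_force: [0.5, 0.8, 0.2]
opening: 0.0852
gripper_force: 0.0
```

>>> play_rows([
  [[0.1,-0.8,0],-0.9,-1],
  [[0.1,-0.8,0],-0.9,-1],
  [[0.1,-0.8,0],-0.9,-1],
  [[0.1,-0.8,0],-0.9,-1],
  [[0.1,-0.8,0],-0.9,-1],
  [[0.1,-0.8,0],-0.9,-1],
  [[0.1,-0.8,0],-0.9,-1],
  [[0.1,-0.8,0],-0.9,-1],
  [[0.1,-0.8,0],-0.9,-1],
  [[0.1,-0.8,0],-0.9,-1],
  [[0,-0.8,0],-0.2,-1],
  [[0,0,0],0,-1],
])

```text
time: 10.55
eef_pos: [0.6032, -0.1638, 0.1618]
orientation: [0.343, 0.939, -0.0, 0.0]
ft_force: [0.1, 0.5, 0.7]
opening: 0.0853
gripper_force: 0.0
```

>>> play_rows([
  [[0.03,-0.5,-0.3],0,-1],
  [[0,-0.44,-0.5],0,-1],
  [[0,0,-0.5],0,-1],
  [[0,0,-0.5],0,-1],
  [[0,0,0],0,-1],
  [[0,0,0],0,-1],
])

```text
time: 11.3
eef_pos: [0.6052, -0.2082, 0.0723]
orientation: [0.342, 0.94, -0.0, 0.0]
ft_force: [0.3, -0.5, 0.3]
opening: 0.0854
gripper_force: 0.0
```

```bash
python3 - <<'E'
from m import *
ims=[imaging.get_image("scene"),imaging.get_image("top")]
a=ims[0]["frame"][190:330,190:330]; b=ims[1]["frame"][150:290,0:140]
im=np.hstack([cv2.resize(x,(400,400),interpolation=2) for x in(a,b)])
cv2.imwrite("pics/g3.png",np.clip(im*1.4,0,255).astype(np.uint8)); s=monitor.sense(); print(s["eef_pos"],s["orientation"])
for r in spotter.trace("heat_sink",ims[1])[:2]: print(r["conf"],r["bbox"],rect(ims[1],r["pixels"],.035))
for r in spotter.trace("board_blue",ims[0])[:4]: print(r["conf"],r["bbox"])
c,R=np.array([.6045,-.2108]),(lambda t:np.array([[np.cos(t),-np.sin(t)],[np.sin(t),np.cos(t)]]))(np.radians(-40))
p=proj(ims[0],[[*(c+R@[x,y]),z] for x in(-.02,.02) for y in(-.016,.016) for z in(.006,.034)])
bl=blue(ims[0]); bl[:230]=0; v,u=bl.nonzero(); print("pred block bbox",p.min(0),p.max(0),"seen",u.min(),v.min(),u.max(),v.max())
E
```

```text
[ 0.60564694 -0.20848574  0.07287891] [ 3.41617833e-01  9.39838327e-01 -1.65985145e-04  1.07141976e-03]
0.86 [169.8, 321.6, 55.9, 35.9]
0.79 [309.1, 251.6, 51.6, 42.2]
0.71 [248.6, 282.4, 43.2, 43.1]
pred block bbox [234.62367406 259.55769391] [260.29459075 291.49058572] seen 235 261 259 290
```

View pics/g3.png

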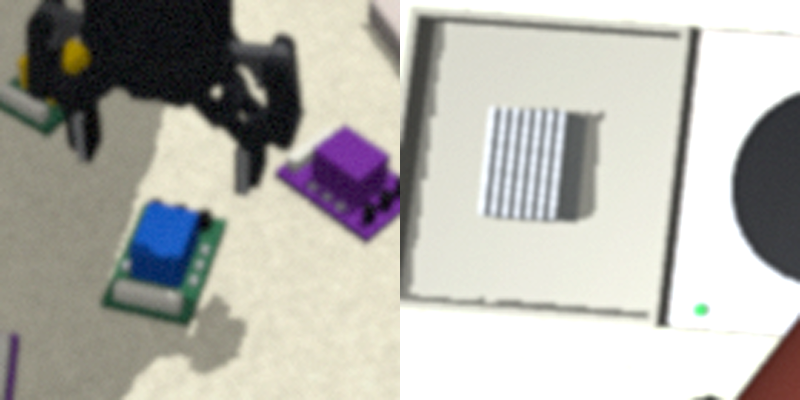

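The left image shows the blue block at about (165,245) below the open fingers and agreeing with the prediction. On the right, the sink lies flat in the tray.

>>> play_rows([
  [[-0.02,-0.05,-0.5],0,-1],
  [[0,0,-0.4],0,-1],
  [[0,0,-0.2],0,-1],
  [[0,0,-0.1],0,-1],
  [[0,0,0],0,-1],
  [[0,0,0],0,-1],
])

```text
time: 12.25
eef_pos: [0.6043, -0.2109, 0.0121]
orientation: [0.342, 0.94, -0.0, 0.001]
ft_force: [0.4, 0.1, -0.1]
opening: 0.0855
gripper_force: 0.0
```

>>> play_rows([
  [[0,0,0],0,1],
  [[0,0,0],0,1],
  [[0,0,0],0,1],
  [[0,0,0],0,1],
  [[0,0,0],0,1],
  [[0,0,0],0,1],
  [[0,0,0],0,1],
  [[0,0,0],0,1],
], squeeze=45)

```text
time: 13.25
eef_pos: [0.6041, -0.2108, 0.0117]
orientation: [0.342, 0.94, -0.0, 0.0]
ft_force: [-0.7, 0.1, 5.1]
opening: 0.0313
gripper_force: 47.1
```

>>> play_rows([
  [[0,0,0.2],0,1],
  [[0,0,0.4],0,1],
  [[0,0,0.6],0,1],
  [[0,0,0.6],0,1],
  [[0,0,0.2],0,1],
  [[0,0,0],0,1],
])

```text
time: 14.0
eef_pos: [0.6042, -0.2109, 0.112]
orientation: [0.342, 0.94, -0.0, 0.001]
ft_force: [-0.2, -1.1, -1.2]
opening: 0.0311
gripper_force: 46.5
```

>>> play_rows([
  [[-0.1,0.4,0],0.9,1],
  [[-0.1,0.6,0],0.9,1],
  [[-0.1,0.6,0],0.9,1],
  [[-0.1,0.6,0],0.9,1],
  [[-0.1,0.6,0],0.9,1],
  [[-0.2,0.6,0],0.9,1],
  [[-0.1,0.6,0],0.9,1],
  [[-0.1,0.6,0],0.9,1],
  [[-0.1,0.6,0],0.9,1],
  [[-0.1,0.6,0],0.9,1],
  [[-0.1,0.4,0],0.2,1],
  [[0,0,0],0,1],
])

```text
time: 15.5
eef_pos: [0.543, 0.1003, 0.1105]
orientation: [0.027, 1.0, 0.0, -0.001]
ft_force: [-0.5, -0.9, -2.1]
opening: 0.0313
gripper_force: 46.4
```

```bash
python3 - <<'E'
from m import *
s=monitor.sense(); print(s["eef_pos"],s["orientation"])
im=imaging.get_image("scene")
cv2.imwrite("pics/g4.png",cv2.resize(np.clip(im["frame"][90:260,290:520]*1.3,0,255).astype(np.uint8),None,fx=3.4,fy=3.4,interpolation=2))
E
```

```text
[0.54304968 0.10032808 0.11052525] [ 2.72431189e-02  9.99628635e-01  4.34470637e-05 -6.33792521e-04]
```

View pics/g4.png

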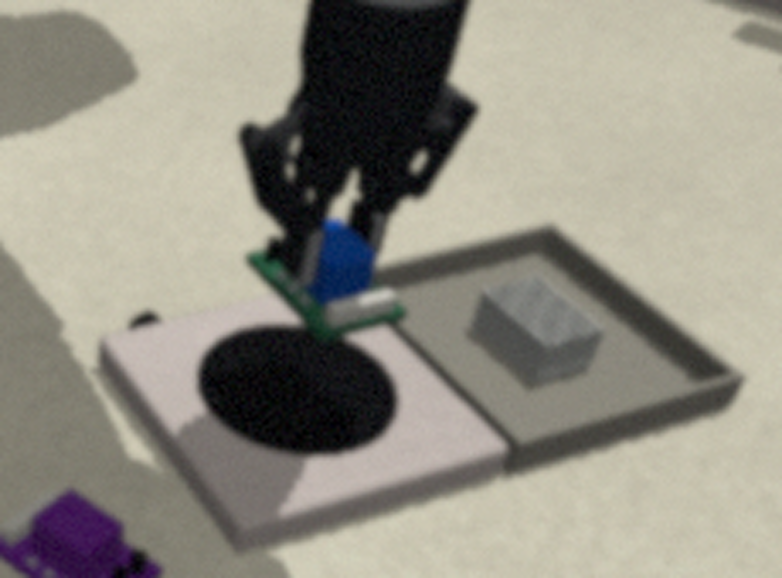

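The board is held level above the stage, with the sink flat in the tray at about (535,330). I'll lower it about 64 mm, then go slowly.

>>> play_rows([
  [[-0.02,-0.01,-0.4],0,1],
  [[0,0,-0.4],0,1],
  [[0,0,-0.3],0,1],
  [[0,0,-0.12],0,1],
  [[0,0,-0.06],0,1],
  [[0,0,0],0,1],
  [[0,0,0],0,1],
])

```text
time: 16.42
eef_pos: [0.5433, 0.0989, 0.048]
orientation: [0.028, 1.0, 0.0, 0.001]
ft_force: [0.3, -0.2, -1.5]
opening: 0.0312
gripper_force: 46.5
```

>>> play_rows([
  [[0,0,-0.04],0,1],
  [[0,0,-0.04],0,1],
  [[0,0,0],0,1],
  [[0,0,0],0,1],
])

```text
time: 16.92
eef_pos: [0.5428, 0.0988, 0.0433]
orientation: [0.028, 1.0, 0.0, -0.0]
ft_force: [0.4, -0.3, -1.8]
opening: 0.0314
gripper_force: 46.5
```

>>> play_rows([
  [[-0.01,0.01,-0.03],0,1],
  [[0,0,-0.03],0,1],
  [[0,0,-0.02],0,1],
  [[0,0,0],0,1],
  [[0,0,0],0,1],
])

```text
time: 17.55
eef_pos: [0.5423, 0.0993, 0.0394]
orientation: [0.028, 1.0, 0.0, 0.0]
ft_force: [0.2, -0.0, -1.8]
opening: 0.0314
gripper_force: 46.5
```

>>> play_rows([
  [[0,0,-0.02],0,1],
  [[0,0,0],0,1],
  [[0,0,0],0,1],
])

```text
time: 17.92
eef_pos: [0.5425, 0.0993, 0.0386]
orientation: [0.028, 1.0, 0.0, 0.0]
ft_force: [-1.0, -0.4, 2.6]
opening: 0.0307
gripper_force: 46.8
```

Contact at +2.6 N. I release and back off.

>>> play_rows([
  [[0,0,0],0,0.2],
  [[0,0,0],0,-0.3],
  [[0,0,0],0,-1],
  [[0,0,0],0,-1],
  [[0,0,0],0,-1],
  [[0,0,0.3],0,-1],
  [[0,0,0.8],0,-1],
  [[0,0,1],0,-1],
  [[0,0,1],0,-1],
])

```text
time: 19.05
eef_pos: [0.5422, 0.0994, 0.1961]
orientation: [0.028, 1.0, 0.0, 0.0]
ft_force: [1.5, -1.0, 0.1]
opening: 0.0856
gripper_force: 0.0
```

>>> play_rows([
  [[-0.8,-1,0.3],0,-1],
  [[-0.8,-1,0.3],0,-1],
  [[0,-1,0],0,-1],
  [[0,-1,0],0,-1],
  [[0,-1,0],0,-1],
  [[0,0,0],0,-1],
  [[0,0,0],0,-1],
])

```text
time: 19.92
eef_pos: [0.4663, -0.1455, 0.2226]
orientation: [0.028, 1.0, 0.0, 0.0]
ft_force: [0.6, 0.4, -0.0]
opening: 0.085
gripper_force: 0.0
```

```bash
python3 - <<'E'
from m import *
im=imaging.get_image("top"); b=blue(im); b[:,230:]=0; b[:100]=0
print("blue",rect(im,b,.061))
for r in spotter.trace("board_blue",im)[:4]: print(r["conf"],r["bbox"],rect(im,r["pixels"],.03))
s=monitor.sense(); print(s["time"],s["eef_pos"],s["ft_force"])
im2=imaging.get_image("scene")
A=np.hstack([cv2.resize(im["frame"][145:285,0:220],(400,255)),cv2.resize(im2["frame"][130:270,300:520],(400,255))])
cv2.imwrite("pics/g5.png",np.clip(A*1.3,0,255).astype(np.uint8))
E
```

```text
blue [557.3 113.1  17.2   7.4 -24.1]
0.7 [424.5, 161.1, 42.6, 25.9] [ 644.4 -356.6   78.5   20.7   63.4]
0.69 [140.8, 201.1, 16.0, 22.7] [570.  122.8  36.6  17.4 -28.6]
20.025 [ 0.46644328 -0.14480673  0.22240376] [-0.50265291 -0.36335205 -0.04933163]
```

View pics/g5.png

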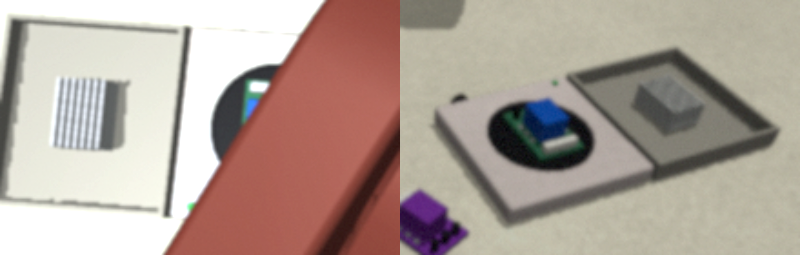

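The board sits flat on the disc at about (547,130) in the right half, and the sink is flat in the tray. One numeric check of the centring, then I hand in.

```bash
python3 - <<'E'
from m import *
im=imaging.get_image("scene"); b=blue(im); b[:, :330]=0; b[:130]=0; b[230:]=0; b[:,430:]=0
v,u=b.nonzero(); t=np.radians(-3.2); R=np.array([[np.cos(t),-np.sin(t)],[np.sin(t),np.cos(t)]])
p=proj(im,[[*(np.array([.542,.0995])+R@[x,y]),z] for x in(-.02,.02) for y in(-.016,.016) for z in(.033,.061)])
d=np.array([[u.min(),v.min()],[u.max()+1,v.max()+1]])-[p.min(0),p.max(0)]; print(d)
if abs(d.mean(0)).max()<3: print(arm.finish_job())
E
```

```text
[[ 3.21966233  2.46884582]
 [ 0.52198725 -0.56626485]]
the job is handed in; nothing more can be done
None
```

The heat sink lies flat, base down, in the grey tray, the blue-block board sits upright on the stage within about 4 mm of centre and released, the yellow board was not touched, and the job was handed in at about 20 s.

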